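Fit the grooved post into the spring-plunger post holder

ROBOT

A 6-joint arm with a two-finger parallel gripper is mounted at the origin on a cart in front of the work surface, level with it; the furniture and walls round the work are solid. World frame = base frame: x ahead of the robot, y to its left, z up, the work surface at z = 0. Lengths are in mm, angles in rad, forces in N, time in s.
With the tool pointing down it reaches from about 325 to 900 mm from the base axis. Payload 6.1 kg.
Tool frame: the origin (TCP) lies on the front face of the gripper's body, between the roots of the fingers; the fingertips stand 70 mm ahead of it and the grasp point (between the pads) lies 51 mm ahead of it; x points along the fingers, y is the direction in which the jaws open and shut, and the axes are right-handed (so a half turn about x gives the same grasp; the last joint's range is limited). The gripper opens to 87 mm and grips with 3 to 60 N. Pads are 19 mm wide; open, the fingers measure 117 mm over their backs; the gripper's body (75 mm by 190 mm) begins 51 mm behind the grasp point.
Start: joints at [-1.334, 0.22, 1.526, -0, 1.395, -0.126], TCP at [221.801, -584.312, 292.238] pointing down, gripper open.
Joint ranges: [-2.98, 2.98], [-0.91, 2.08], [0.09, 2.57], [-1.24, 4.39], [0.2, 2.65], [-2.68, 2.68]. Speed limits (rad/s): [2.57, 2.57, 3.01, 3.14, 3.14, 3.14].

INTERFACE

Orientations are given as a 3x3 rotation matrix whose columns are the frame's x, y, z axes.
In Python, from plant import r, grab_frame gives the robot as it stands. The module is installed in compiled form; this text tells all that it offers.
- The arm moves only by the shell command python3 -m creep 'ROWS' [FORCE]. ROWS is a JSON object of lists of equal length, an entry for each row: "xyz": the shift along the world's x, y, z in mm, a list of three; "dr": the turn, a rotation vector about the world's x, y, z in degrees, a list of three; "grip": the opening in per cent of the stroke, from 0 (shut) to 100 (fully open). A call has 1 to 8 rows; each row shifts and turns the pose as measured when the row begins; what a row does not reach is not made up. A row lasts 1/8 s, in which the tool goes at most 62.5 mm and 10.7 degrees, less where a joint would pass 70% of its speed; a pose out of reach is approached as far as the arm can. A call with a gripper value outside its range is refused whole. The fingers move at their own pace and stop on an object; FORCE is the grip in N (left out, the last holds). Time passes only in rows, so rows that do not move let the fingers close. It gives the time, the measured TCP pose, the force and the opening at its end, in the units of the state.
- r.get_state(): the state, without advancing time (a new reading comes with each control period).
- grab_frame(name): name is "side" or "top"; returns a dict with "img" (384x512x3 uint8, red, green, blue), "depth" (384x512 float32, mm along the optical axis (not along the pixel's ray), 0 where there is no reading), "intrinsics" (3x3 intrinsics, pixels), "k1" (the pictures are not rectified: a ray, as slopes to the right and down, at radius r is drawn at 1 + k1 r^2 times it, then the intrinsics apply), "origin" and "rotation" of the camera in the world. Camera axes: x right, y down, z forward; pixel columns grow to the right and rows downward; lengths in mm; the calibration is good to about 2 mm. A picture is of the moment at which its call begins.
- r.finish_job(): hands the job in, once; it reports no verdict.
The state is a dict: "clock": time; "joints": joint angles; "joint_vel": joint speeds; "tau": joint torques, N m; "tcp_pos": TCP position; "orientation": TCP orientation; "force": force on the tool from outside, world axes, zero at the start; "wrist_torque": the same for the moment, N m; "finger_gap": opening from 0.0 (shut) to 1.0 (fully open).
Only numpy, scipy, OpenCV 4.12 (cv2) and the standard library are available. Lean on these libraries where they do the work, as an engineer would, in place of code of your own. Each camera call takes 0.05 s, during which the arm holds its last target. There are 200 camera calls.

TASK

Draw the red-headed post, the one with the groove near its foot, up out of the wooden rack and slide it foot first down into the green post holder, over the side spring plunger, until the plunger snaps into the groove and the post stands firmly held on its own. Feel for the end of the travel and push gently: the stop pin at the bottom, which is set to a different height for every job, must not be rammed. Leave the other two posts standing in the rack and let go of the post when it is in.

Things in the scene. Friction and masses are not known exactly. Their poses are not given: they have to be found in the camera images.
- post: the post to fit: round steel, 158 mm long, about 0.22 kg, standing in one of the rack's three holes. From the foot up: nose tapering from 6 to 18 mm diameter over 9 mm, 18 mm shaft with a ring groove near the foot, and from 126 to 158 mm a red cylindrical head, 26 mm across, to grip by. Origin at the centre of the foot's end face, z up along the post
- groove (a point): centre of the post's ring groove, on its axis 38 mm above the foot; V-shaped groove from 33 to 43 mm above the foot, 11.6 mm diameter at its 3 mm wide bottom
- plain_black: round steel post like the red-headed one (158 mm long, 18 mm thick, head 26 mm across) but without a groove, with a black head; stands in the rack, to be left there. Origin at the centre of its foot, z up along it
- plain_yellow: round steel post like the red-headed one (158 mm long, 18 mm thick, head 26 mm across) but without a groove, with a yellow head; stands in the rack, to be left there. Origin at the centre of its foot, z up along it
- rack: fixed wooden block 64 x 172 x 34 mm with three round holes 20 mm wide and 26 mm deep in a row along its y axis, 56 mm apart, one post in each. Origin at the centre of its underside, z up
- holder: fixed green post holder: foot plate 110 x 86 x 16 mm, column 50 x 50 mm, 118 mm high, with an upright square bore of 20 x 20 mm. Plunger (through the -x wall) and, 38.3 mm below its axis, the top of the rigid stop pin share a carriage clamped at a height that must be felt: plunger axis 57 to 93 mm up. The post must never press on the holder with over 45 N, side forces included. Origin under the bore axis at bench height, z up
- mouth (a point): centre of the bore's mouth, 118 mm above the bench; the mouth is 30 mm wide here and narrows to the 20 mm bore within 8 mm
- plunger (a joint): how far the spring plunger (round nose, 5 mm radius, black knob outside) is pushed back out of the bore, in m: 0 with the bore empty, 0.004 to 0.0045 while the full shaft slides past, about 0.001 in the groove. Spring 1 N per mm, 3 N at 0; pushing the post's nose past it takes about 10 N, sliding on about 5 N
There are look-alikes about, which are no part of the job. Leave any orange or pink look-alike of the post alone.

How it is judged (in metres and radians):
On the way, in this order (a step that is already met when the one before it is completed fails the run):
1. the red-headed post has been drawn up out of the rack (height (world z) of post above 0.05 m), for 0.1 s.
2. the post is in the holder's bore, pushing the plunger back (x of post in the frame of holder between -0.003 and 0.003 m and y of post in the frame of holder between -0.003 and 0.003 m and z of post in the frame of holder below 0.105 m and value of joint plunger above 0.0035 m), for 0.05 s.
At the end, for the whole second after the job is handed in: the red-headed post stands at rest in the holder's bore (foot within 3 mm of the bore axis sideways and lower than 55.5 mm above the bench, upright within 0.08 rad) with the plunger snapped into its groove (pushed back between 0.3 and 2.8 mm); both plain posts are within 20 mm of where they stood (x of post in the frame of holder between -0.003 and 0.003 m and y of post in the frame of holder between -0.003 and 0.003 m and z of post in the frame of holder below 0.0555 m and angle between post's own z axis and vertical below 0.08 rad and value of joint plunger between 0.0003 and 0.0028 m and linear speed of post below 0.02 m/s and distance of each of plain_black, plain_yellow from where it was at the start of the episode below 0.02 m); the robot touches nothing.
It fails at once if the post presses on the holder with more than 45 N (contact force between post and holder above 45 N).
It fails at once if a plain post is shifted by more than 30 mm (distance of any of plain_black, plain_yellow from where it was at the start of the episode above 0.03 m).
It also fails if it takes over 67 s, if anything falls off the work surface, if the arm or the gripper's body presses on something with over 40 N, if the wrist force passes 120 N, or if a joint passes its speed limit or range.

## Working session

There is one attempt and no reset: what is moved stays moved. The work goes in short steps, Python scripts to look and compute and a shell command to move; the robot and the scene stay as the last step left them, time stands still between calls to the robot, and variables do not carry over. Pictures are saved under pics/ and viewed, about 8 in all and at most 12, crops included, and the job is handed in when it is done.

```bash
mkdir -p pics; cat > h.py <<'E'
import numpy as np, cv2
from plant import r, grab_frame
def world(f,u,v,d=None):
    K=f["intrinsics"]; k1=float(f["k1"])
    u=np.asarray(u,float);v=np.asarray(v,float)
    p=cv2.undistortPoints(np.stack([u.ravel(),v.ravel()],-1)[:,None],np.array(K,float),np.array([k1,0,0,0,0.]))[:,0]
    if d is None: d=f["depth"][v.astype(int).ravel(),u.astype(int).ravel()]
    c=np.c_[p,np.ones(len(p))]*np.asarray(d).reshape(-1,1)
    return c@np.array(f["rotation"]).T+np.array(f["origin"])
E
python3 - <<'E'
from h import *
for n in("top","side"):
    f=grab_frame(n); np.save(f"{n}0.npy",f,allow_pickle=True)
    cv2.imwrite(f"pics/{n}0.png",cv2.resize(f["img"][:,:,::-1],(800,600)))
    print(n,f["origin"],np.round(f["rotation"],3).tolist(),f["intrinsics"],f["k1"])
s=r.get_state();print(s["clock"],s["tcp_pos"],s["orientation"],s["force"],s["finger_gap"])
E
```

```text
top [ 397.46416198 -124.35894294 1198.97884056] [[-0.002, -0.993, 0.114], [-1.0, 0.0, -0.009], [0.009, -0.114, -0.993]] [[428.61639389   0.         254.0022069 ]
 [  0.         428.61639389 189.95502817]
 [  0.           0.           1.        ]] -0.10546288204433116
side [ 23.38817656 613.88422753 712.1044615 ] [[-0.811, -0.349, 0.47], [-0.585, 0.455, -0.672], [0.02, -0.819, -0.573]] [[413.91693854   0.         256.65381252]
 [  0.         413.91693854 190.14152569]
 [  0.           0.           1.        ]] -0.08626821674014709
0.1 [ 221.68947337 -583.88752825  291.22438826] [[-4.24499701e-04  3.54885347e-01 -9.34909734e-01]
 [ 1.73881499e-03 -9.34908143e-01 -3.54885533e-01]
 [-9.99998398e-01 -1.77628386e-03 -2.20211734e-04]] [-0.43550215  0.30252014  0.16760142] 0.9989522484728853
```

View pics/top0.png

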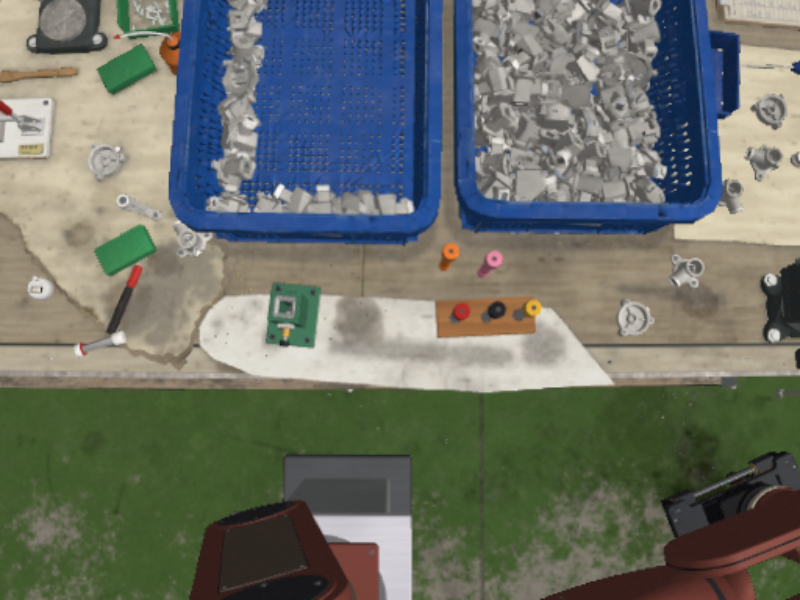

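View pics/side0.png

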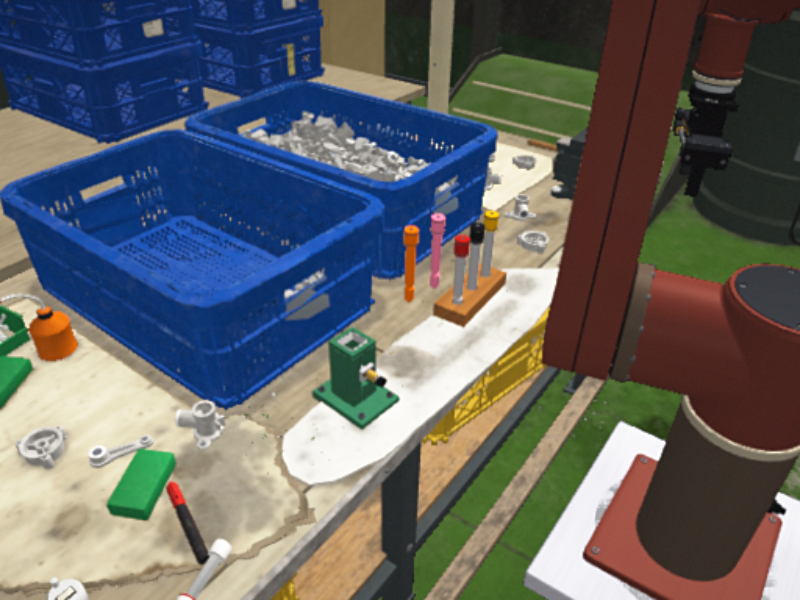

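Both pictures show the red head of the wanted post at the left end of the rack, at top (461,311) and side (461,246). It could be confused with black (497,310), yellow (533,308), the orange look-alike (450,250) and the pink look-alike (492,262), all top pixels. The red/black tool at (135,280) could also mislead. The green holder is at top (284,307); the green blocks are not holders. I choose the red head in the rack and will check it in a crop.

```bash
python3 - <<'E'
from h import *
def ray(f,uv,z):
    o=np.array(f["origin"]);a=world(f,uv[:,0],uv[:,1],np.ones(len(uv)))-o
    return o+a*((z-o[2])/a[:,2])[:,None]
crops=[]
for n,roi in(("top",(160,170,195,60)),("side",(195,125,140,155))):
    f=np.load(n+"0.npy",allow_pickle=True).item()
    x,y,w,h=roi; c=f["img"][y:y+h,x:x+w,::-1]
    crops.append(cv2.resize(c,None,fx=4 if n=="top" else 3.3,fy=4 if n=="top" else 3.3,interpolation=2))
    hsv=cv2.cvtColor(f["img"],cv2.COLOR_RGB2HSV)
    H,S,V=[hsv[:,:,i].astype(int) for i in range(3)]
    m=np.zeros(H.shape,bool); m[y:y+h,x:x+w]=1
    for name,mm in(("red",((H<5)|(H>174))&(S>170)&(V>80)),("yellow",(H>20)&(H<32)&(S>170)),("black",(V<60)),("green",(H>60)&(H<90)&(S>100)),("rack",(H>8)&(H<18)&(S>120))):
        v,u=np.nonzero(m&mm); P=world(f,u,v); ok=f["depth"][v,u]>0;P=P[ok]
        if name in("red","yellow","black"):
            P=P[(P[:,2]>125)&(P[:,2]<180)]
            t=P[P[:,2]>np.percentile(P[:,2],95)-5]
            print(n,name,len(P),"mid",np.round((P.min(0)+P.max(0))/2,1),"top",len(t),np.round(t.mean(0),1),np.round((t.min(0)+t.max(0))/2,1), np.round(np.ptp(t,axis=0),1))
        else:
            for lo,hi in ((8,24),(24,42),(108,126)):
                q=P[(P[:,2]>lo)&(P[:,2]<hi)]
                if len(q)>10:
                    rr=cv2.minAreaRect(q[:,:2].astype(np.float32)); print(n,name,(lo,hi),len(q),np.round(rr[0],1),np.round(rr[1],1),round(rr[2],1),"z",round(np.median(q[:,2]),1))
cv2.imwrite("pics/ctop.png",crops[0]);cv2.imwrite("pics/cside.png",crops[1])
E
```

```text
top red 67 mid [ 495.2 -233.8  165.1] top 58 [ 495.  -233.9  166.3] [ 495.2 -233.8  167.2] [22.1 24.5  7.7]
top yellow 40 mid [ 500.  -344.8  166. ] top 36 [ 498.8 -346.9  166.7] [ 499.9 -344.8  167.7] [17.5 21.8  6.9]
top black 72 mid [ 497.1 -288.3  154.9] top 51 [ 497.2 -289.2  166.4] [ 497.4 -288.4  167.4] [21.9 22.6  7. ]
top green (8, 24) 441 [501.9  50. ] [ 82.5 105.1] 84.0 z 16.1
top green (24, 42) 22 [502.4  33.8] [42.8 40.4] 17.7 z 32.6
top green (108, 126) 159 [507.4  48.3] [49.4 50. ] 84.3 z 117.8
top rack (8, 24) 13 [ 525.6 -278. ] [122.5 132.6] 0.9 z 18.5
top rack (24, 42) 994 [ 528.2 -289. ] [124.  171.1] 2.2 z 34.1
side red 98 mid [ 493.  -251.6  152. ] top 40 [ 491.4 -232.2  163.6] [ 493.1 -233.4  162.9] [25.3 27.7  5.3]
side yellow 75 mid [ 496.3 -344.5  152. ] top 27 [ 496.6 -344.9  164.6] [ 496.3 -345.4  164.9] [22.3 23.4  5.1]
side black 102 mid [ 495.3 -287.   150.8] top 36 [ 494.  -286.2  163.4] [ 495.3 -287.5  163.1] [25.3 23.8  6.4]
side green (8, 24) 662 [499.6  52.9] [ 83.4 108.9] 85.0 z 15.5
side green (24, 42) 147 [493.8  63.6] [69.5 36.2] 39.6 z 32.6
side green (108, 126) 205 [504.   51.4] [51.7 51. ] 85.6 z 115.5
side rack (8, 24) 195 [ 486.8 -259.6] [205.7 110. ] 52.4 z 16.8
side rack (24, 42) 600 [ 531.3 -287. ] [138.7 179.8] 2.7 z 31.9
side rack (108, 126) 26 [ 586.2 -211.6] [18.  10.2] 19.6 z 115.2
```

View pics/ctop.png

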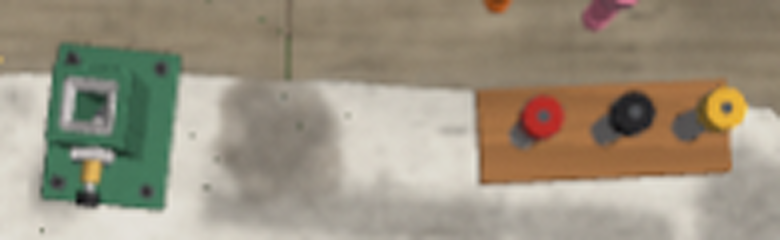

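View pics/cside.png

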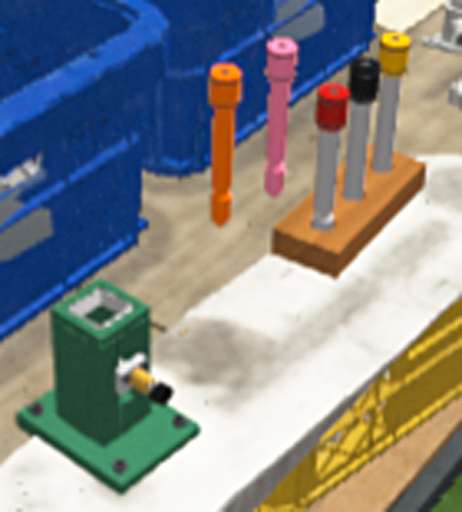

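The crops confirm it: the red head at ctop (543,117) stands in the rack hole next to black (632,113). The holder's bore is at ctop (90,105), with the plunger knob towards -x. Two-camera averages are post ≈ (494,-233.7) and mouth ≈ (506,50). I'll run the jaws along y with a partial opening so they pass between the heads.

```bash
python3 -m creep '{"xyz":[[34,44,0],[34,44,0],[34,44,0],[34,44,0],[34,44,0],[34,44,0],[34,44,0],[34,40,0]],"dr":[[0,0,-7],[0,0,-7],[0,0,-7],[0,0,0],[0,0,0],[0,0,0],[0,0,0],[0,0,0]],"grip":[45,45,45,45,45,45,45,45]}' 50
python3 -c "
from h import *
s=r.get_state();print(s['clock'],s['tcp_pos'],np.round(s['orientation'],3).tolist(),s['force'],s['finger_gap'])"
```

```text
clock: 1.1
tcp_pos: [496.3, -225.9, 287.1]
orientation: [[-0.002, -0.024, -1.0], [0.006, -1.0, 0.024], [-1.0, -0.006, 0.002]]
force: [0.5, -1.6, -0.2]
finger_gap: 0.452
1.1 [ 496.31283524 -225.85934259  287.13248212] [[-0.002, -0.024, -1.0], [0.006, -1.0, 0.024], [-1.0, -0.006, 0.002]] [ 0.52286476 -1.58645055 -0.20037531] 0.45158905441636943
```

```bash
python3 -m creep '{"xyz":[[-2,-8,-20],[0,0,-14],[0,0,0]],"dr":[[0,0,1],[0,0,0],[0,0,0]],"grip":[45,45,45]}' 50
python3 - <<'E'
from h import *
f=grab_frame("side");g=grab_frame("top")
a=cv2.resize(f["img"][110:210,230:360,::-1],None,fx=3,fy=3);b=cv2.resize(g["img"][150:250,230:360,::-1],None,fx=3,fy=3)
cv2.imwrite("pics/near1.png",np.hstack([a,b]))
E
```

```text
clock: 1.48
tcp_pos: [496.1, -229.6, 251.3]
orientation: [[-0.003, -0.0, -1.0], [0.008, -1.0, 0.0], [-1.0, -0.008, 0.003]]
force: [-0.5, 0.0, 0.1]
finger_gap: 0.45
```

View pics/near1.png

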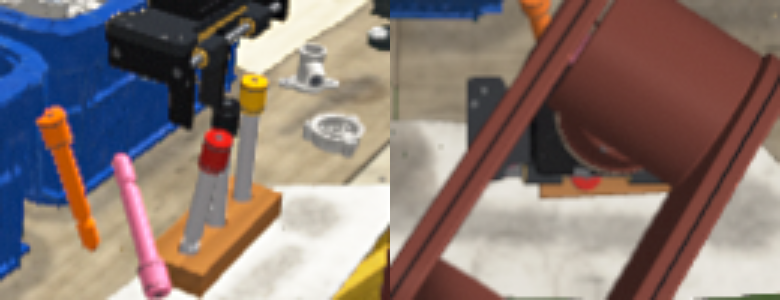

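The near view shows that things have moved. The pink look-alike (crop ~(140,220)) has tipped over, the orange one (70,180) leans, and the red post now leans, with its head at crop (215,140). I'll measure again.

```bash
python3 - <<'E'
from h import *
s=r.get_state();print(s['clock'],s['tcp_pos'],s['force'])
f=grab_frame("side");np.save("side1.npy",f,allow_pickle=True)
f0=np.load("side0.npy",allow_pickle=True).item()
hsv=cv2.cvtColor(f["img"],cv2.COLOR_RGB2HSV);H,S,V=[hsv[:,:,i].astype(int) for i in range(3)]
m=np.zeros(H.shape,bool);m[125:230,230:360]=1
for n,mm in(("red",((H<5)|(H>174))&(S>170)&(V>80)),("yellow",(H>20)&(H<32)&(S>170)),("orange",(H>8)&(H<15)&(S>200)),("pink",(H>160)&(H<173)&(S>80))):
    v,u=np.nonzero(m&mm&(f["depth"]>0));P=world(f,u,v)
    if n in("red","yellow"):P=P[P[:,2]>120]
    print(n,len(P),P.min(0).round(),P.max(0).round()); t=P[P[:,2]>np.percentile(P[:,2],95)-5]; print(t.mean(0).round(1),((t.min(0)+t.max(0))/2).round(1),np.ptp(t,axis=0).round())
cv2.imwrite("pics/cmp.png",np.hstack([cv2.resize(x["img"][110:230,225:355,::-1],None,fx=3,fy=3) for x in(f0,f)]))
E
```

```text
1.575 [ 496.57619964 -230.31689893  252.76820082] [ 0.24128049 -0.40607691 -0.7103174 ]
red 97 [ 457. -284.  135.] [ 505. -218.  165.]
[ 469.7 -230.5  162.2] [ 469.6 -232.   161.8] [25. 28.  6.]
yellow 72 [ 485. -357.  135.] [ 508. -331.  167.]
[ 496.4 -344.8  164.2] [ 497.  -344.3  164.1] [23. 26.  6.]
orange 251 [ 461. -218.    8.] [ 633. -178.  153.]
[ 619.2 -186.5  149. ] [ 621.6 -188.4  148.8] [24. 20.  9.]
pink 196 [ 481. -317.   -3.] [ 657. -149.  171.]
[ 596.  -229.4   59.4] [ 570.6 -218.1  108.7] [173. 132. 124.]
```

View pics/cmp.png

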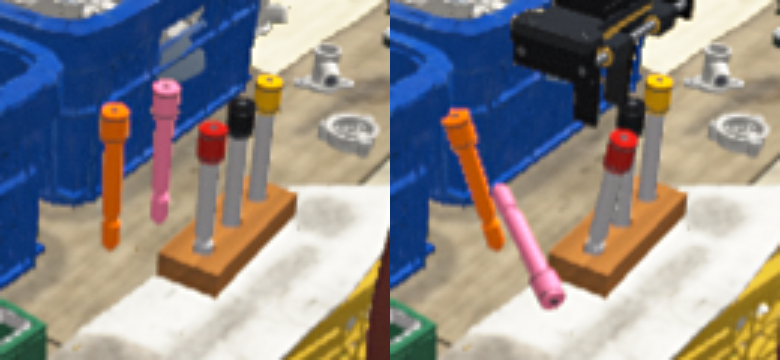

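The pink look-alike tipped over and knocked the red post into a lean, its head about 23 mm towards -x. I'll let things settle and measure again.

```bash
python3 -m creep '{"xyz":[[0,0,10],[0,0,0],[0,0,0],[0,0,0],[0,0,0],[0,0,0]],"dr":[[0,0,0],[0,0,0],[0,0,0],[0,0,0],[0,0,0],[0,0,0]],"grip":[55,55,55,55,55,55]}' 50
cat > m.py <<'E'
from h import *
import sys
f=grab_frame("side")
hsv=cv2.cvtColor(f["img"],cv2.COLOR_RGB2HSV);H,S,V=[hsv[:,:,i].astype(int) for i in range(3)]
m=np.zeros(H.shape,bool);m[125:230,230:360]=1
for n,mm in(("red",((H<5)|(H>174))&(S>170)&(V>80)),("yellow",(H>20)&(H<32)&(S>170)),("black",(V<50)),("grey",(S<40)&(V>90)&(V<225))):
    v,u=np.nonzero(m&mm&(f["depth"]>0));P=world(f,u,v)
    P=P[(P[:,2]<180)&(P[:,1]<-200)&(P[:,0]<530)&(P[:,0]>440)]
    if n=="grey":
        P=P[P[:,1]>-255]
        for z in range(45,135,20):
            q=P[abs(P[:,2]-z)<10]
            if len(q): print("shaft z",z,len(q),((q.min(0)+q.max(0))/2).round(1),np.ptp(q,axis=0).round())
        continue
    P=P[P[:,2]>120]
    t=P[P[:,2]>np.percentile(P[:,2],95)-5]; print(n,len(P),t.mean(0).round(1),((t.min(0)+t.max(0))/2).round(1),np.ptp(t,axis=0).round())
cv2.imwrite("pics/m.png",cv2.resize(f["img"][110:230,225:355,::-1],None,fx=5,fy=5))
E
python3 m.py
```

```text
clock: 2.38
tcp_pos: [497.0, -232.0, 266.2]
orientation: [[0.003, -0.003, -1.0], [0.004, -1.0, 0.003], [-1.0, -0.004, -0.003]]
force: [0.1, -0.3, 0.2]
finger_gap: 0.55
red 95 [ 470.5 -231.5  162.6] [ 470.1 -232.2  162.8] [20. 20.  7.]
yellow 73 [ 502.1 -345.   164.5] [ 503.6 -345.4  164.2] [24. 22.  5.]
black 76 [ 498.2 -285.7  163.5] [ 498.7 -288.5  163.3] [20. 24.  6.]
shaft z 45 28 [ 488.7 -229.4   45. ] [15. 12. 19.]
shaft z 65 27 [ 484.2 -229.3   66.1] [16. 13. 17.]
shaft z 85 39 [ 482.6 -227.6   84.9] [18. 14. 19.]
shaft z 105 40 [ 479.1 -227.1  104.8] [18. 13. 19.]
shaft z 125 25 [ 475.7 -227.3  122.7] [17. 12. 13.]
```

View pics/m.png

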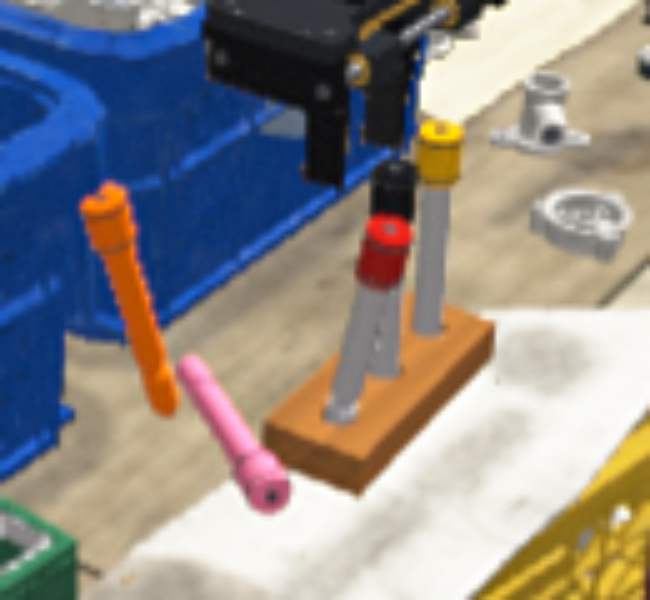

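The red post now leans steadily by about 9.5° towards -x. Its head top is at about (471.5,-232.5,165) and black and yellow are undisturbed. I'll tilt the tool with the post and approach along its axis.

```bash
python3 -m creep '{"xyz":[[-20,0,5],[-21,0,0],[0,0,-5],[0,0,0]],"dr":[[0,-5,0],[0,-4.5,0],[0,0,0],[0,0,0]],"grip":[43,43,43,43]}' 50
```

```text
clock: 2.92
tcp_pos: [455.7, -231.9, 265.1]
orientation: [[0.17, -0.002, -0.985], [0.004, -1.0, 0.003], [-0.985, -0.005, -0.17]]
force: [0.1, 0.9, -1.0]
finger_gap: 0.432
```

```bash
python3 -m creep '{"xyz":[[2.5,0,-16],[2.5,0,-16],[2.5,0,-16],[2.5,0,-14],[0,0,0],[0,0,0]],"dr":[[0,0,0],[0,0,0],[0,0,0],[0,0,0],[0,0,0],[0,0,0]],"grip":[43,43,43,43,43,43]}' 50; python3 m.py
```

```text
clock: 3.68
tcp_pos: [467.7, -231.0, 196.6]
orientation: [[0.166, 0.0, -0.986], [0.007, -1.0, 0.001], [-0.986, -0.007, -0.166]]
force: [0.5, -0.6, 0.3]
finger_gap: 0.43
red 28 [ 461.1 -226.3  160.4] [ 461.2 -225.6  160.6] [3. 6. 5.]Traceback (most recent call last):
  File "m.py", line 16, in <module>
    t=P[P[:,2]>np.percentile(P[:,2],95)-5]; print(n,len(P),t.mean(0).round(1),((t.min(0)+t.max(0))/2).round(1),np.ptp(t,axis=0).round())
               ~~~~~~~~~~~~~^^^^^^^^^^^
    return _quantile_unchecked(
        a, q, axis, out, overwrite_input, method, keepdims, weights)
    return _ureduce(a,
                    func=_quantile_ureduce_func,
    ...<5 lines>...
                    overwrite_input=overwrite_input,
                    method=method)
    r = func(a, **kwargs)
    result = _quantile(arr,
                       quantiles=q,
    ...<2 lines>...
                       out=out,
                       weights=wgt)
    slices_having_nans = np.isnan(arr[-1, ...])
                                  ~~~^^^^^^^^^
IndexError: index -1 is out of bounds for axis 0 with size 0
```

That picture is stale, because the script stopped before saving. There is no contact force and the head edge is where I expected, so I'll close.

```bash
python3 -m creep '{"xyz":[[0,0,0],[0,0,0],[0,0,0],[0,0,0],[0,0,0]],"dr":[[0,0,0],[0,0,0],[0,0,0],[0,0,0],[0,0,0]],"grip":[10,10,10,10,10]}' 55; python3 -c "
from h import *
s=r.get_state();print(s['force'],s['wrist_torque'],s['finger_gap'])"
```

```text
clock: 4.35
tcp_pos: [468.0, -231.9, 198.1]
orientation: [[0.168, -0.0, -0.986], [0.004, -1.0, 0.001], [-0.986, -0.004, -0.168]]
force: [0.1, -1.0, -1.8]
finger_gap: 0.284
[ 0.11710319 -1.0261044  -1.80380158] [-0.23014287  0.05711601 -0.05367509] 0.28409493417380216
```

```bash
python3 -m creep '{"xyz":[[-1.5,0,9],[-1.5,0,9],[-2,0,12],[-2,0,12],[0,0,20],[0,0,25],[0,0,20],[0,0,0]],"dr":[[0,0,0],[0,0,0],[0,0,0],[0,0,0],[0,0,0],[0,0,0],[0,5,0],[0,4.5,0]],"grip":[10,10,10,10,10,10,10,10]}' 55
```

```text
clock: 5.35
tcp_pos: [458.6, -231.1, 313.7]
orientation: [[-0.0, -0.003, -1.0], [0.004, -1.0, 0.003], [-1.0, -0.004, 0.0]]
force: [0.1, -0.9, -2.4]
finger_gap: 0.285
```

```bash
python3 -m creep '{"xyz":[[0,20,25],[8,45,10],[8,45,0],[8,45,0],[8,45,0],[8,45,0],[7,36,0],[0,0,0]],"dr":[[0,0,0],[0,0,0],[0,0,0],[0,0,0],[0,0,0],[0,0,0],[0,0,0],[0,0,0]],"grip":[10,10,10,10,10,10,10,10]}' 55
python3 - <<'E'
from h import *
for n in("side","top"):
    f=grab_frame(n);np.save(n+"2.npy",f,allow_pickle=True)
f=np.load("side2.npy",allow_pickle=True).item();g=np.load("top2.npy",allow_pickle=True).item()
cv2.imwrite("pics/over.png",np.hstack([cv2.resize(f["img"][110:310,140:300,::-1],None,fx=2.8,fy=2.8,interpolation=2),cv2.resize(g["img"][130:330,130:230,::-1],None,fx=2.8,fy=2.8,interpolation=2)]))
d=f["depth"];v,u=np.mgrid[100:290,150:300];v=v.ravel();u=u.ravel();k=d[v,u]>0;u=u[k];v=v[k];P=world(f,u,v)
hsv=cv2.cvtColor(f["img"],cv2.COLOR_RGB2HSV)[v,u].astype(int)
k=(abs(P[:,0]-505)<35)&(abs(P[:,1]-50)<35)
for z in range(100,320,12):
    q=P[k&(abs(P[:,2]-z)<6)]
    if len(q)>3: print(z,len(q),q.min(0).round(1)[:2],q.max(0).round(1)[:2],q.mean(0).round(1))
E
```

```text
clock: 6.35
tcp_pos: [505.2, 58.6, 357.1]
orientation: [[0.005, -0.006, -1.0], [0.005, -1.0, 0.006], [-1.0, -0.005, -0.005]]
force: [0.1, -0.2, -2.7]
finger_gap: 0.289
100 145 [475.6  27.3] [531.3  78.6] [498.1  59.7 100.2]
112 354 [476.7  24.7] [530.8  78.9] [501.8  53.5 113.7]
124 12 [482.8  27.1] [529.   75.5] [506.3  54.1 118.4]
172 21 [493.6  52.4] [508.6  68.2] [497.9  62.  174.4]
184 39 [492.9  50.2] [507.8  67.5] [497.7  61.6 183.9]
196 42 [493.1  50.8] [509.   66.8] [498.8  61.7 196.2]
208 24 [493.1  53.9] [504.6  67.2] [497.5  62.1 208.7]
220 44 [492.9  54.2] [509.   68.5] [498.   63.1 220. ]
232 40 [492.9  51.8] [508.1  67.7] [498.2  62.8 232.1]
244 43 [491.9  52.1] [507.4  68.1] [497.9  63.3 244. ]
256 40 [493.2  55.5] [506.1  68.9] [498.3  63.7 256.5]
268 44 [492.5  56.7] [509.  69.] [498.2  64.2 268.5]
280 37 [493.2  46.4] [504.3  78.5] [496.4  63.2 280.3]
292 101 [488.7  36.8] [513.5  82.6] [497.4  65.9 292.7]
304 119 [488.3  37.3] [517.3  82.7] [497.3  67.1 304.1]
316 137 [489.7  36.8] [514.   84.9] [496.7  64.8 316.9]
```

View pics/over.png

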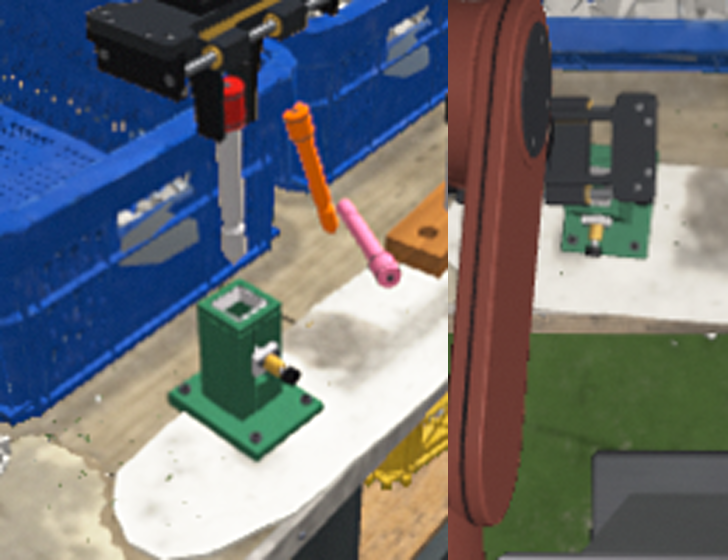

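The picture shows the post upright at side crop (232,190), above the mouth at (240,300). In the side camera's frame the post axis is at (502,59) and the mouth at (504,51.5), so I need a shift of (+2,-7.5). I'll lower in steps.

```bash
python3 -m creep '{"xyz":[[2,-7,0],[0,0,-15],[0,0,-15],[0,0,-5],[0,0,0]],"dr":[[0,0,0],[0,0,0],[0,0,0],[0,0,0],[0,0,0]],"grip":[10,10,10,10,10]}' 55
cat > p.py <<'E'
from h import *
f=grab_frame("side")
d=f["depth"];v,u=np.mgrid[90:300,130:300];v=v.ravel();u=u.ravel();k=d[v,u]>0;u=u[k];v=v[k];P=world(f,u,v)
k=(abs(P[:,0]-505)<35)&(abs(P[:,1]-50)<35);P=P[k]
q=P[(P[:,2]>108)&(P[:,2]<119)];print("col",(q.min(0)+q.max(0))[:2]/2, cv2.minAreaRect(q[:,:2].astype(np.float32)))
z0=r.get_state()["tcp_pos"][2]-51-16-5
for a,b in((122,175),(175,z0-20)):
    q=P[(P[:,2]>a)&(P[:,2]<b)]
    if len(q)>20: print("shaft",a,len(q),"cx",np.percentile(q[:,0],4)+9,"cy",np.percentile(q[:,1],96)-9)
E
python3 p.py
```

```text
clock: 7.08
tcp_pos: [506.3, 45.6, 318.3]
orientation: [[0.002, -0.014, -1.0], [0.003, -1.0, 0.014], [-1.0, -0.003, -0.002]]
force: [0.6, -1.5, -3.3]
finger_gap: 0.284
col [504.12918173  52.06681778] ((504.20977783203125, 50.889862060546875), (51.131980895996094, 52.70663070678711), 83.82941436767578)
shaft 122 121 cx 502.49194232016896 cy 44.0793232342035
shaft 175 157 cx 502.8047265378525 cy 45.59254974960849
```

```bash
python3 -m creep '{"xyz":[[1.5,6,0],[0,0,0],[0,0,0]],"dr":[[0,0,0],[0,0,0],[0,0,0]],"grip":[10,10,10]}' 55; python3 p.py
```

```text
clock: 7.5
tcp_pos: [508.6, 52.5, 319.8]
orientation: [[0.005, -0.013, -1.0], [0.003, -1.0, 0.013], [-1.0, -0.003, -0.005]]
force: [0.2, -0.8, -2.3]
finger_gap: 0.285
col [504.25399576  52.59357851] ((503.5124816894531, 50.92131042480469), (52.56116485595703, 51.023250579833984), 83.62529754638672)
shaft 122 114 cx 505.80468610944405 cy 50.99317809577424
shaft 175 165 cx 505.5396407151799 cy 52.49969925372815
```

```bash
python3 -m creep '{"xyz":[[-1,-0.5,-4],[0,0,-4],[0,0,-4],[0,0,-4],[0,0,-4],[0,0,0]],"dr":[[0,0,0],[0,0,0],[0,0,0],[0,0,0],[0,0,0],[0,0,0]],"grip":[10,10,10,10,10,10]}' 55; python3 p.py
```

```text
clock: 8.3
tcp_pos: [507.2, 51.8, 297.9]
orientation: [[0.004, -0.013, -1.0], [0.003, -1.0, 0.013], [-1.0, -0.003, -0.004]]
force: [0.1, 0.4, -2.6]
finger_gap: 0.283
col [504.03063196  52.0438222 ] ((504.5292663574219, 51.148990631103516), (51.16911697387695, 52.95064163208008), 84.98023986816406)
shaft 122 148 cx 503.7814563495033 cy 51.108957468292694
shaft 175 90 cx 503.96221601441675 cy 52.011871121015616
```

```bash
python3 -m creep '{"xyz":[[0,0,-3],[0,0,-3],[0,0,-3],[0,0,0]],"dr":[[0,0,0],[0,0,0],[0,0,0],[0,0,0]],"grip":[10,10,10,10]}' 55
```

```text
clock: 8.85
tcp_pos: [507.5, 51.8, 288.9]
orientation: [[0.005, -0.013, -1.0], [0.003, -1.0, 0.013], [-1.0, -0.003, -0.005]]
force: [-0.7, 0.3, -2.2]
finger_gap: 0.281
```

```bash
python3 -m creep '{"xyz":[[0,0,-3],[0,0,-3],[0,0,-3],[0,0,0]],"dr":[[0,0,0],[0,0,0],[0,0,0],[0,0,0]],"grip":[10,10,10,10]}' 55
```

```text
clock: 9.35
tcp_pos: [507.5, 51.8, 279.3]
orientation: [[0.005, -0.013, -1.0], [0.003, -1.0, 0.013], [-1.0, -0.003, -0.005]]
force: [-0.9, -0.1, -2.3]
finger_gap: 0.287
```

```bash
python3 -m creep '{"xyz":[[0,0,-3],[0,0,-3],[0,0,-1]],"dr":[[0,0,0],[0,0,0],[0,0,0]],"grip":[10,10,10]}' 55
```

```text
clock: 9.72
tcp_pos: [507.6, 51.8, 271.9]
orientation: [[0.005, -0.013, -1.0], [0.003, -1.0, 0.013], [-1.0, -0.003, -0.005]]
force: [-0.6, 0.1, -2.4]
finger_gap: 0.289
```

```bash
python3 -m creep '{"xyz":[[0,0,-3],[0,0,-3],[0,0,-1]],"dr":[[0,0,0],[0,0,0],[0,0,0]],"grip":[10,10,10]}' 55
```

```text
clock: 10.1
tcp_pos: [507.8, 51.8, 264.5]
orientation: [[0.006, -0.013, -1.0], [0.003, -1.0, 0.013], [-1.0, -0.003, -0.006]]
force: [0.9, -0.5, -2.6]
finger_gap: 0.283
```

```bash
python3 -m creep '{"xyz":[[0,0,-3],[0,0,-1],[0,0,-1]],"dr":[[0,0,0],[0,0,0],[0,0,0]],"grip":[10,10,10]}' 55
```

```text
clock: 10.48
tcp_pos: [508.4, 51.5, 260.7]
orientation: [[0.008, -0.013, -1.0], [0.002, -1.0, 0.013], [-1.0, -0.002, -0.008]]
force: [-1.4, -0.6, 2.3]
finger_gap: 0.284
```

First contact: the vertical force is rising with the foot at about 67 mm, which should be the plunger nose.

```bash
python3 -m creep '{"xyz":[[0,0,-2],[0,0,-2]],"dr":[[0,0,0],[0,0,0]],"grip":[10,10]}' 60
```

```text
clock: 10.72
tcp_pos: [508.7, 51.6, 257.7]
orientation: [[0.009, -0.013, -1.0], [0.002, -1.0, 0.013], [-1.0, -0.002, -0.009]]
force: [-2.5, -0.1, 2.8]
finger_gap: 0.283
```

```bash
python3 -m creep '{"xyz":[[0,0,-2],[0,0,-2]],"dr":[[0,0,0],[0,0,0]],"grip":[10,10]}' 60
```

```text
clock: 10.98
tcp_pos: [508.2, 51.6, 252.8]
orientation: [[0.008, -0.013, -1.0], [0.002, -1.0, 0.013], [-1.0, -0.002, -0.008]]
force: [-0.8, -0.3, 0.8]
finger_gap: 0.285
```

```bash
python3 -m creep '{"xyz":[[0,0,-2],[0,0,-2]],"dr":[[0,0,0],[0,0,0]],"grip":[10,10]}' 60; python3 -c "
from h import *
s=r.get_state();print(s['force'],s['wrist_torque'])"
```

```text
clock: 11.22
tcp_pos: [508.2, 51.6, 248.0]
orientation: [[0.008, -0.013, -1.0], [0.002, -1.0, 0.013], [-1.0, -0.002, -0.008]]
force: [-1.4, -0.5, 0.7]
finger_gap: 0.287
[-1.40123621 -0.5047403   0.72615092] [-0.04720973  0.11806395  0.01717561]
```

The plunger is past the nose at TCP ≈ 256, so the groove and stop should come at about TCP 225.

```bash
python3 -m creep '{"xyz":[[0,0,-2],[0,0,-2],[0,0,-2],[0,0,-2]],"dr":[[0,0,0],[0,0,0],[0,0,0],[0,0,0]],"grip":[10,10,10,10]}' 60
```

```text
clock: 11.72
tcp_pos: [508.2, 51.6, 239.3]
orientation: [[0.007, -0.013, -1.0], [0.002, -1.0, 0.013], [-1.0, -0.002, -0.007]]
force: [-0.1, 0.1, 1.5]
finger_gap: 0.284
```

```bash
python3 -m creep '{"xyz":[[0,0,-2],[0,0,-1.5]],"dr":[[0,0,0],[0,0,0]],"grip":[10,10]}' 60
```

```text
clock: 11.98
tcp_pos: [508.2, 51.7, 235.5]
orientation: [[0.007, -0.013, -1.0], [0.002, -1.0, 0.013], [-1.0, -0.003, -0.007]]
force: [-1.4, -0.6, -0.1]
finger_gap: 0.282
```

```bash
python3 -m creep '{"xyz":[[0,0,-1.5],[0,0,-1.5]],"dr":[[0,0,0],[0,0,0]],"grip":[10,10]}' 60
```

```text
clock: 12.22
tcp_pos: [508.2, 51.7, 232.3]
orientation: [[0.007, -0.013, -1.0], [0.003, -1.0, 0.013], [-1.0, -0.003, -0.007]]
force: [-0.9, 0.1, -0.5]
finger_gap: 0.285
```

```bash
python3 -m creep '{"xyz":[[0,0,-1],[0,0,-1]],"dr":[[0,0,0],[0,0,0]],"grip":[10,10]}' 60
```

```text
clock: 12.48
tcp_pos: [507.7, 51.8, 229.0]
orientation: [[0.006, -0.013, -1.0], [0.003, -1.0, 0.013], [-1.0, -0.003, -0.006]]
force: [0.2, -0.2, -3.9]
finger_gap: 0.286
```

```bash
python3 -m creep '{"xyz":[[0,0,-1],[0,0,-1]],"dr":[[0,0,0],[0,0,0]],"grip":[10,10]}' 60
```

```text
clock: 12.72
tcp_pos: [508.2, 51.7, 227.1]
orientation: [[0.007, -0.013, -1.0], [0.003, -1.0, 0.013], [-1.0, -0.003, -0.007]]
force: [-0.6, -0.3, 4.1]
finger_gap: 0.287
```

```bash
python3 -m creep '{"xyz":[[0,0,-1],[0,0,-1]],"dr":[[0,0,0],[0,0,0]],"grip":[10,10]}' 60
```

```text
clock: 12.98
tcp_pos: [508.5, 51.7, 227.1]
orientation: [[0.008, -0.013, -1.0], [0.003, -1.0, 0.013], [-1.0, -0.003, -0.008]]
force: [-2.7, -0.5, 6.0]
finger_gap: 0.284
```

At TCP 229 the force dropped to -3.9 N (the snap). At 227.1 it stopped advancing with about 8 N on the stop, so the post is seated. I'll release and retreat.

```bash
python3 -m creep '{"xyz":[[0,0,0],[0,0,0],[0,0,0],[0,0,0]],"dr":[[0,0,0],[0,0,0],[0,0,0],[0,0,0]],"grip":[35,60,60,60]}' 20 && python3 -c "
from h import *
s=r.get_state();print(s['force'],s['finger_gap'])"
```

```text
clock: 13.48
tcp_pos: [508.8, 51.8, 227.4]
orientation: [[0.009, -0.013, -1.0], [0.003, -1.0, 0.013], [-1.0, -0.003, -0.009]]
force: [-0.1, -0.5, -0.4]
finger_gap: 0.567
[-0.13149487 -0.45350451 -0.37440249] 0.567288808402696
```

```bash
python3 -m creep '{"xyz":[[0,0,10],[0,0,20],[0,0,30],[0,0,40],[-30,-40,20],[-30,-50,0],[-30,-50,0],[0,0,0]],"dr":[[0,0,0],[0,0,0],[0,0,0],[0,0,0],[0,0,0],[0,0,0],[0,0,0],[0,0,0]],"grip":[60,60,60,60,60,60,60,60]}' 20; python3 - <<'E'
from h import *
f=grab_frame("side")
v,u=np.mgrid[90:300,130:345];v=v.ravel();u=u.ravel();k=f["depth"][v,u]>0;u=u[k];v=v[k];P=world(f,u,v)
hsv=cv2.cvtColor(f["img"],cv2.COLOR_RGB2HSV)[v,u].astype(int);H,S,V=hsv.T
k=(abs(P[:,0]-505)<35)&(abs(P[:,1]-50)<35)
R=P[k&((H<5)|(H>174))&(S>150)]
print("red",R.min(0).round(1),R.max(0).round(1),"top z p95",np.percentile(R[:,2],95))
for a,b in((121,140),(140,155),(158,185)):
    q=P[k&(P[:,2]>a)&(P[:,2]<b)]
    if len(q):print(a,len(q),np.percentile(q[:,0],4),np.percentile(q[:,1],96))
Y=P[(H>20)&(H<32)&(S>170)&(P[:,2]>130)&(P[:,1]<-200)];print("yel",Y.mean(0).round(1))
cv2.imwrite("pics/end.png",cv2.resize(f["img"][80:290,130:360,::-1],None,fx=2.8,fy=2.8,interpolation=2))
E
```

```text
clock: 14.48
tcp_pos: [416.1, -91.6, 356.9]
orientation: [[0.015, -0.011, -1.0], [-0.001, -1.0, 0.011], [-1.0, 0.001, -0.015]]
force: [1.7, 0.1, -0.5]
finger_gap: 0.603
red [491.   40.6 162.3] [520.4  66.5 193.3] top z p95 192.37685539661922
121 50 496.3301466352909 60.60632526624623
140 38 496.19349862715796 61.43940686413786
158 107 493.02948692830387 65.74525006601759
yel [ 500.5 -341.8  153.5]
```

View pics/end.png

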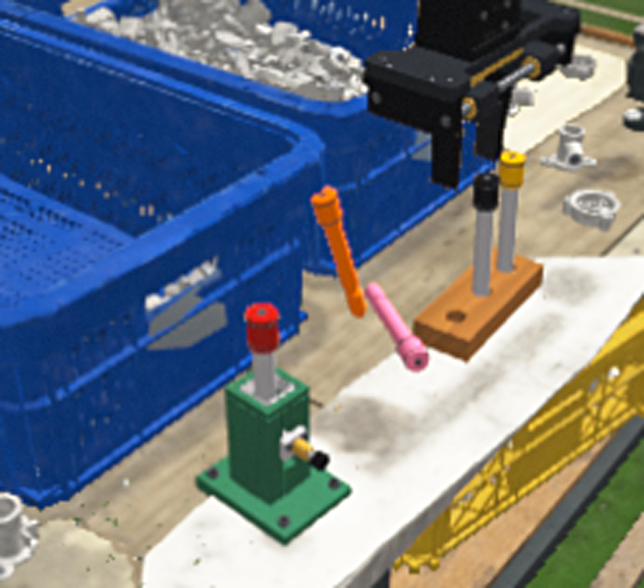

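The picture shows the red post upright in the holder at (262,330), gripper clear, with black and yellow in the rack at (487,190) and (512,168). The head top is at about 193, so the foot is at about 35 mm. That matches the snap and stop that I felt, so I'll hand in.

```bash
python3 -c "
from h import *
print(r.finish_job())"
```

```text
the job is handed in; nothing more can be done
None
```

I drew the red-headed post out of the rack, slid it down the holder over the plunger to the stop, let go of it and handed the job in; the hand-in reports no verdict.

**Snap and stop:** the vertical force dipped to -3.9 N as the plunger snapped in. The travel then ended firmly, with about 8 N on the stop pin, well under the 45 N limit. I could not read the plunger itself. That it sits in the groove rests on this force signature and on the height of the post.

**Last checks:** the post stands upright on its own and the gripper is clear. The foot is about 35 mm above the bench, worked out from the camera height of the head. Both plain posts are still in the rack. The yellow head measured within a few millimetres of its start. I checked black only by eye in the last picture.

**Disagreements:**
- **Look-alikes:** the pink one had toppled and the orange one was leaning when I looked again during the first approach, and I don't know why. The arm did not knowingly touch them, and the force readings showed no contact. Pink appears to have knocked the red post into a lean of about 9.5°, so I gripped it with the tool tilted and straightened it in the air.
- **Cameras:** the two cameras disagreed by 2 to 3 mm, so I lined up post and mouth using the side camera alone.

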